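# Lock the candle-finishing hot-air gun on

## Robot

A 6-joint arm with a two-finger parallel gripper is mounted at the origin on the work surface. World frame = base frame: x ahead of the robot, y to its left, z up, the work surface at z = 0. Lengths are in m, angles in degrees, forces in N, time in s.
With the tool pointing down it reaches from about 0.25 to 0.725 m from the base axis. Payload 9.7 kg.
Tool frame: the origin (TCP) lies at the very end of the fingers, on their centre line; the grasp point (between the pads) lies 19 mm behind it (bot.pinch_z is the distance from the TCP to the grasp point, in m); x points along the fingers, z is the direction in which the jaws open and shut, and the axes are right-handed (so a half turn about x gives the same grasp; the last joint's range is limited). The gripper opens to 85 mm and grips with 20 to 120 N. Pads are 22 mm wide; open, the fingers measure 114 mm over their backs; the gripper's body (76 mm by 85 mm) begins 54 mm behind the grasp point. The pads swing forward as they close: fully open they stand 13 mm farther back than shut.
Start: joints at [-73.339, 4.979, 10.078, 95.1, 0, 90], TCP at [0.158, -0.527, 0.231] pointing down, gripper open.
Joint ranges: [-179.16, 179.16], [-48.56, 103.87], [-65.8, 70.77], [-126.05, 130.52], [-82.76, 87.17], [-180, 180]. Speed limits (degrees/s): [127.2, 127.2, 147.25, 180, 180, 180].

## Interface

Orientations are given as [roll, pitch, yaw] about the fixed x, y, z axes, in that order (R = Rz(yaw) Ry(pitch) Rx(roll)).
In Python, from workcell import bot gives the robot as it stands.
- The arm moves only by the tool play_rows, never from a script. Its argument "rows" is a list of rows, each a list of 3 entries, a list of its own where there are three numbers: the shift along the tool's x, y, z in cm, then the turn about the tool's x in degrees, then the finger opening in cm, from 0 to 8.54. A call has 1 to 12 rows; each row is the pose to reach, as a shift and turn from the pose commanded when the call began, along the tool's axes at that moment; what a row does not reach only later rows make up. A row lasts 1/12 s, in which the tool goes at most 41.7 mm and 7.16 degrees, less where a joint would pass 70% of its speed; a pose out of reach is approached as far as the arm can. A call with a gripper value outside its range is refused whole. The fingers move at their own pace and stop on an object; "squeeze" is the grip in N (left out, the last holds). Time passes only in rows, so rows that repeat a pose let the fingers close. It gives the time, the measured TCP pose, the force and the opening at its end, in the units of the state.
- bot.get_obs(): the state, without advancing time (a new reading comes with each control period).
- bot.camera(name): name is "side" or "top"; returns (picture, depth): 480x640x3 uint8, blue, green, red; 480x640 float32, m along the optical axis (not along the pixel's ray), 0 where there is no reading.
- bot.camera_model(name): a dict with "fx", "fy", "cx", "cy" (pixels), "origin" and "attitude" of the camera in the world. Camera axes: x right, y down, z forward; pixel columns grow to the right and rows downward; lengths in m; the calibration is good to about 2 mm. A picture is of the moment at which its call begins. camera_model takes no time and is no camera call.
- bot.job_done(): hands the job in, once; it reports no verdict.
The state is a dict: "time": time; "q": joint angles; "qd": joint speeds; "joint_efforts": joint torques, N m; "ee_pos": TCP position; "tcp_rot": TCP orientation; "wrist_force": force on the tool from outside, world axes, zero at the start; "torque": the same for the moment, N m; "opening": finger opening in m.
Only numpy, scipy, OpenCV 4.12 (cv2) and the standard library are available. Lean on these libraries where they do the work, as an engineer would, in place of code of your own. Each camera call takes 0.05 s, during which the arm holds its last target.

## Task

Set the bench hot-air gun with the round nozzle running hands-free for smoothing candle tops: squeeze its trigger fully, push its side lock-on button all the way in while the trigger is squeezed, and keep it in as you ease the trigger out onto the lock; then let go, so that it stays on. Do not touch the gun with the flat nozzle.

Things in the scene. Friction and masses are not known exactly. Their poses are not given: they have to be found in the camera images.
- round_gun: Gun to lock on: hot-air gun on its side, fixed on a stand, ROUND tapering nozzle (tip 20 mm). Origin on the table below the trigger zone; z up, x blowing direction, y grip to barrel. In this frame, mm: black grip x -17..17, y -70..60, z 80..122. Grey ledge behind it x -47..-17, y -23..23, top z 81. Barrel along x at y 84, x -100..195, top z 130. Free below the trigger down to z 12.
- round_gun_trigger (a joint): Its grey trigger, m: 0 out, 0.015 fully squeezed; spring 4 to 8 N. On the grip's +x side, y -22..22, z 81..119 mm (gun frame); front face at x 35, moves towards -x to x 20: grip plus trigger measure 52 mm over all, 37 squeezed. Fingers straddle the grip from above, closing along x; grip and trigger are slick. Must be in beyond 0.0095 for the lock button to go in; locked, it rests at 0.0065.
- round_gun_lock (a joint): Its black lock-on button, m: 0 out, 0.010 fully in; spring 2 to 4 N, pressed straight down. 20 x 28 mm (x, y), centred at x -31, y 0 mm (gun frame) on the ledge behind the grip, top z 93 out, 83 in; the rear finger's tip, lowered with the trigger still squeezed, presses it. Blocked unless squeezed. In past 0.007 and trigger eased: caught, stays at 0.007. Squeezing again frees it.
- flat_gun: Bystander, to be left alone: the same gun on the same stand, same frame and sizes, but with a FLAT flared nozzle (78 mm wide, 10 mm thick at the mouth).

How it is judged (in metres and radians):
On the way, in this order (a step that is already met when the one before it is completed fails the run):
1. the trigger of the round-nozzle gun is squeezed (10 of its 15 mm or more) with the lock button still out (value of joint round_gun_trigger above 0.01 m and value of joint round_gun_lock below 0.004 m), for 0.1 s.
2. the lock button is pushed in (7 of its 10 mm or more) with the trigger held squeezed (value of joint round_gun_lock above 0.007 m and value of joint round_gun_trigger above 0.009 m), for 0.1 s.
At the end, for the whole second after the job is handed in: The round-nozzle gun's trigger has eased onto its lock (5 to 8.5 mm in) and its lock button stays in (more than 5.5 mm) (value of joint round_gun_trigger between 0.005 and 0.0085 m and value of joint round_gun_lock above 0.0055 m); the robot touches nothing.
It fails at once if the flat-nozzle gun is touched with more than 2 N (contact force between flat_gun and the fingers above 2 N or contact force between flat_gun and the arm above 2 N).
It also fails if it takes over 35 s, if anything falls off the work surface, if the arm or the gripper's body presses on something with over 40 N, if the wrist force passes 120 N, or if a joint passes its speed limit or range.

## Working session

There is one attempt and no reset: what is moved stays moved. The work goes in short steps, Python scripts to look and compute and a tool call to move; the robot and the scene stay as the last step left them, time stands still between calls to the robot, and variables do not carry over. Pictures are saved under pics/ and viewed, and the job is handed in when it is done.

Besides the shell and the picture viewer there is one more tool, called after "Call:" by a JSON object that holds its "method" and its "body", one argument or row to a line. play_rows: Moves the arm, as the interface text tells. Its arguments: {"type":"object","properties":{"rows":{"type":"array"},"squeeze":{"type":"number"}},"required":["rows"]}

```bash
mkdir -p pics
cat > h.py <<'E'
import numpy as np,cv2
from workcell import bot
E
python3 - <<'E'
from h import *
o=bot.get_obs();print({k:np.round(v,4) for k,v in o.items()})
for n in("top","side"):
    p,d=bot.camera(n);cv2.imwrite(f"pics/{n}0.png",p);np.savez(f"{n}0.npz",p=p,d=d);print(n,bot.camera_model(n))
E
```

```text
{'time': np.float64(0.0), 'q': array([-7.33378e+01,  5.01220e+00,  1.00321e+01,  9.51003e+01,
       -1.50000e-03,  9.00016e+01]), 'qd': array([-0.0126, -0.0443, -0.0283,  0.0041,  0.0388, -0.0255]), 'joint_efforts': array([ 3.20000e-03, -5.20396e+01,  4.64799e+01,  1.65000e-02,
        2.00000e-04, -0.00000e+00]), 'ee_pos': array([ 0.1576, -0.5267,  0.2306]), 'tcp_rot': array([-178.8952,   89.9195,  107.7653]), 'wrist_force': array([0.1564, 0.3877, 0.5909]), 'torque': array([ 0.019 ,  0.0455, -0.0463]), 'opening': np.float64(0.0854)}
top {'fx': 570.2142233767444, 'fy': 570.2142233767444, 'cx': 326.15536151423953, 'cy': 238.59914658128895, 'origin': array([ 0.45327307, -0.05601176,  0.82735251]), 'attitude': array([-177.35416462,    1.45935952,  -90.35729041])}
side {'fx': 586.4814486029434, 'fy': 586.4814486029434, 'cx': 323.03311691958226, 'cy': 246.0894376047328, 'origin': array([ 0.55790139, -0.65267688,  0.66549126]), 'attitude': array([-135.43354564,    0.92046228,    4.26063819])}
```

View pics/top0.png

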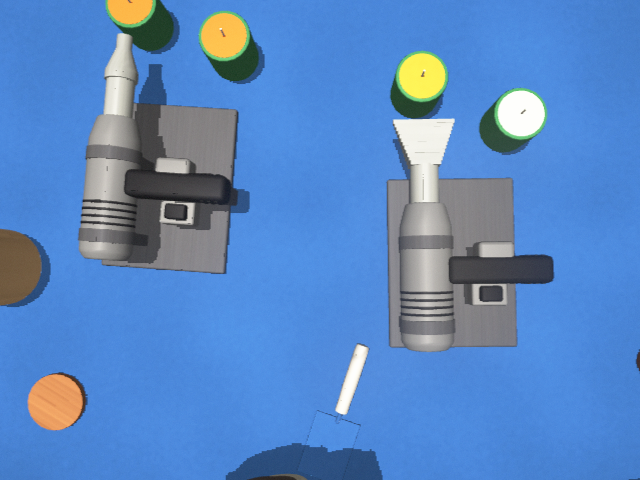

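View pics/side0.png

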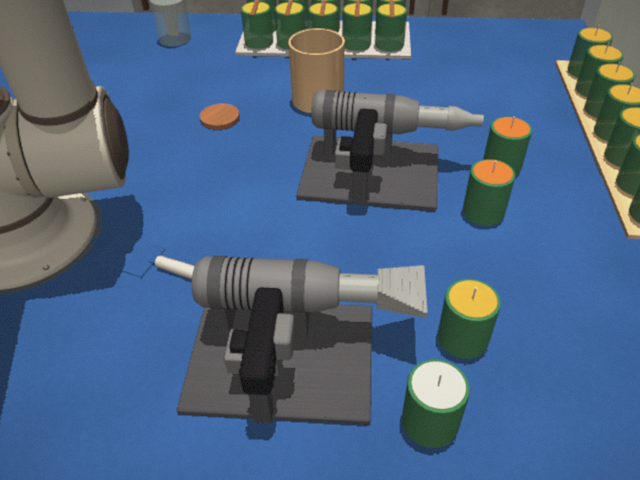

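The round-nozzle gun is the left one in the top view: grip about (178,186), trigger (174,165), button (177,212). The flat gun is on the right, with its grip at about (500,269). Next I'll measure the round gun's pose.

```bash
cat >> h.py <<'E'
from scipy.spatial.transform import Rotation as Ro
def cloud(n,d):
    m=bot.camera_model(n);v,u=np.mgrid[:480,:640]
    P=np.stack([(u-m['cx'])/m['fx']*d,(v-m['cy'])/m['fy']*d,d],-1)
    return P@Ro.from_euler('xyz',m['attitude'],degrees=True).as_matrix().T+m['origin']
E
python3 - <<'E'
from h import *
for n,box in(("top",(slice(100,280),slice(70,240))),("side",(slice(60,215),slice(290,445)))):
    z=np.load(n+'0.npz');P=cloud(n,z['d'])
    if n=="top":
        for u,v in [(178,186),(220,188),(140,183),(177,212),(190,212),(175,165),(110,170),(225,150),(300,300),(122,45)]: print(u,v,P[v,u].round(4))
    g=z['p'].astype(int);Q=P[box];c=g[box]
    m=(c.max(-1)<75)&(Q[...,2]>.095)&(Q[...,2]<.135)
    m&=(np.abs(Q[...,2]-np.median(Q[m][:,2]))<.012)
    m=cv2.morphologyEx(m.astype(np.uint8),cv2.MORPH_OPEN,np.ones((5,5)))
    k,l,s,ce=cv2.connectedComponentsWithStats(m)
    i=1+np.argmax(s[1:,4]);X=Q[l==i]
    r=cv2.minAreaRect((X[:,:2]*1000).astype(np.float32));print(n,s[i],r,np.percentile(X[:,2],[5,50,95]))
    print(cv2.boxPoints(r))
E
```

```text
178 186 [0.5529 0.1462 0.1247]
220 188 [0.5502 0.0939 0.1228]
140 183 [0.5575 0.1947 0.1227]
177 212 [0.5233 0.1561 0.094 ]
190 212 [0.5243 0.1422 0.0825]
175 165 [0.5802 0.1515 0.1198]
110 170 [0.5737 0.2315 0.1262]
225 150 [0.621  0.1106 0.0107]
300 300 [4.03e-01 3.20e-03 2.00e-04]
122 45 [0.7399 0.2253 0.1075]
top [  54   69  104   33 2298] ((555.4251708984375, 152.3806610107422), (130.4129638671875, 34.43956756591797), 85.41363525390625) [0.11652045 0.12193334 0.12437924]
[[533.04645   88.759895]
 [567.3758    86.00605 ]
 [577.8039   216.00143 ]
 [543.47455  218.75528 ]]
side [  60   49   28   51 1017] ((556.931640625, 151.15252685546875), (134.9280242919922, 35.815303802490234), 85.9213638305664) [0.11215851 0.12065145 0.12259446]
[[534.27094  85.13307]
 [569.99554  82.58568]
 [579.59235 217.17198]
 [543.86774 219.71938]]
```

```bash
cat >> h.py <<'E'
def gun(ox,oy,yaw):
    return np.array([ox,oy,0]),Ro.from_euler('z',yaw,degrees=True).as_matrix()
E
python3 - <<'E'
from h import *
R=Ro.from_euler('xyz',bot.get_obs()['tcp_rot'],degrees=True).as_matrix();print(R.round(3))
O,G=gun(.5565,.157,-4.4)
for n in("top","side"):
    z=np.load(n+'0.npz');P=cloud(n,z['d']);L=(P-O)@G*1000;c=z['p'].astype(int).max(-1)
    def st(name,m,ex): 
        X=L[m]; print(n,name,len(X),np.percentile(X,[3,50,97],axis=0).round(1).tolist(),ex)
    near=(abs(L[...,0]+31)<25)&(abs(L[...,1])<30)
    st('button',near&(c<60)&(abs(L[...,2]-93.5)<4)&(L[...,0]<-19),'x-41..-21 y-14..14 z93')
    st('ledge',near&(c>80)&(abs(L[...,2]-82)<4)&(L[...,0]<-19),'x-47..-17 y+-23 z81')
    st('trig',(c>80)&(abs(L[...,0]-27)<13)&(abs(L[...,1])<30)&(abs(L[...,2]-119)<4),'x17..35 y+-22 z119')
    st('grip',(c<80)&(abs(L[...,0])<22)&(L[...,1]<40)&(L[...,1]>-80)&(abs(L[...,2]-122)<4),'x+-17 z122')
    m=(abs(L[...,2]-10)<4)&(abs(L[...,0])<150)&(abs(L[...,1])<200)
    X=(L[m][:,:2]).astype(np.float32);print(cv2.minAreaRect(X))
E
```

```text
[[-0.     0.958  0.287]
 [ 0.001  0.287 -0.958]
 [-1.    -0.    -0.001]]
top button 77 [[-41.5, -13.8, 90.0], [-36.3, -7.8, 92.8], [-23.3, 12.9, 95.0]] x-41..-21 y-14..14 z93
top ledge 389 [[-46.9, -21.6, 78.9], [-37.4, -6.8, 81.5], [-19.5, 22.0, 83.9]] x-47..-17 y+-23 z81
top trig 497 [[15.0, -20.0, 116.4], [23.8, -0.5, 119.2], [33.0, 19.7, 121.6]] x17..35 y+-22 z119
top grip 2033 [[-15.8, -65.7, 118.8], [-0.5, -12.2, 122.2], [13.6, 36.9, 124.8]] x+-17 z122
((7.688972473144531, 65.78117370605469), (242.17506408691406, 244.50735473632812), 89.92012023925781)
side button 112 [[-38.7, -16.0, 90.0], [-29.5, -3.5, 92.0], [-20.8, 9.6, 94.8]] x-41..-21 y-14..14 z93
side ledge 90 [[-45.0, -25.1, 78.3], [-37.3, -17.5, 79.8], [-22.6, 15.3, 82.1]] x-47..-17 y+-23 z81
side trig 193 [[15.7, -22.0, 115.8], [24.9, -4.4, 118.1], [34.3, 15.8, 120.3]] x17..35 y+-22 z119
side grip 745 [[-13.4, -67.4, 118.4], [0.9, -21.2, 121.0], [14.9, 36.0, 123.0]] x+-17 z122
((10.917800903320312, 28.91425323486328), (240.23252868652344, 191.76950073242188), 0.2717970013618469)
```

Call:
{"method": "play_rows", "body": {
  "rows": [
    [[0,4,-3.7],-7,8.5],
    [[0,8,-7.4],-14,8.5],
    [[0,12,-11.2],-21,8.5],
    [[0,16,-15],-28,8.5],
    [[0,20,-18.7],-35,8.5],
    [[0,24,-22.4],-42,8.5],
    [[0,28,-26.1],-49,8.5],
    [[0,32,-29.9],-56,8.5],
    [[0,36,-33.6],-63,8.5],
    [[0,40,-37.3],-68.9,8.5],
    [[0,44,-41],-68.9,8.5],
    [[0,48,-44.8],-68.9,8.5]
  ],
  "squeeze": 20
}}

```text
time: 1.1
ee_pos: [0.4105, -0.0932, 0.2313]
tcp_rot: [-24.3, 90.0, -28.7]
wrist_force: [-0.4, -0.2, -0.2]
opening: 0.0848
```

Call:
{"method": "play_rows", "body": {
  "rows": [
    [[0,0,0],0,8.5],
    [[0,0,0],0,8.5],
    [[0,0,0],0,8.5]
  ]
}}

```text
time: 1.35
ee_pos: [0.41, -0.0952, 0.231]
tcp_rot: [-172.0, 90.0, -176.4]
wrist_force: [-0.0, -0.6, -0.6]
opening: 0.0848
```

```bash
cat >> h.py <<'E'
def togo(x,y,z,O=(.5565,.157),yaw=-4.4):
    o=bot.get_obs();R=Ro.from_euler('xyz',o['tcp_rot'],degrees=True).as_matrix()
    o_,G=gun(*O,yaw);t=o_+G@np.array([x,y,z])/1000
    print('t',round(float(o['time']),2),'tool cm to go',((R.T@(t-o['ee_pos']))*100).round(2),'tcp in gun mm',((o['ee_pos']-o_)@G*1000).round(1),'yaw err z',np.degrees(np.arctan2((R[:,2]@G[:,1]),R[:,2]@G[:,0])).round(2),'tilt',R[:,0].round(4),'F',o['wrist_force'].round(2),'open',round(float(o['opening']),4))
E
python3 -c "
from h import *
togo(1.5,0,231)"
```

```text
t 1.35 tool cm to go [-1.000e-02  2.626e+01  1.284e+01] tcp in gun mm [-126.7 -262.7  231. ] yaw err z 0.03 tilt [-8.e-04 -1.e-04 -1.e+00] F [-0.03 -0.57 -0.6 ] open 0.0848
```

Call:
{"method": "play_rows", "body": {
  "rows": [
    [[0,3.3,1.6],0,8.5],
    [[0,6.6,3.2],0,8.5],
    [[0,9.9,4.8],0,8.5],
    [[0,13.1,6.4],0,8.5],
    [[0,16.4,8],0,8.5],
    [[0,19.7,9.6],0,8.5],
    [[0,23,11.2],0,8.5],
    [[0,26.2,12.8],0,8.5],
    [[0,26.2,12.8],0,8.5],
    [[0,26.2,12.8],0,8.5],
    [[0,26.2,12.8],0,8.5],
    [[0,26.2,12.8],0,8.5]
  ]
}}

```text
time: 2.35
ee_pos: [0.5579, 0.1541, 0.2317]
tcp_rot: [-19.2, 90.0, -23.8]
wrist_force: [0.6, -0.8, 0.3]
opening: 0.0854
```

```bash
python3 -c "
from h import *
togo(1.5,0,104)
for n in('top','side'):
    p,d=bot.camera(n);cv2.imwrite(f'pics/{n}1.png',p)"
```

```text
t 2.35 tool cm to go [12.77  0.28 -0.02] tcp in gun mm [  1.6  -2.8 231.7] yaw err z -0.18 tilt [ 3.e-04 -1.e-04 -1.e+00] F [ 0.58 -0.83  0.31] open 0.0854
```

View pics/side1.png

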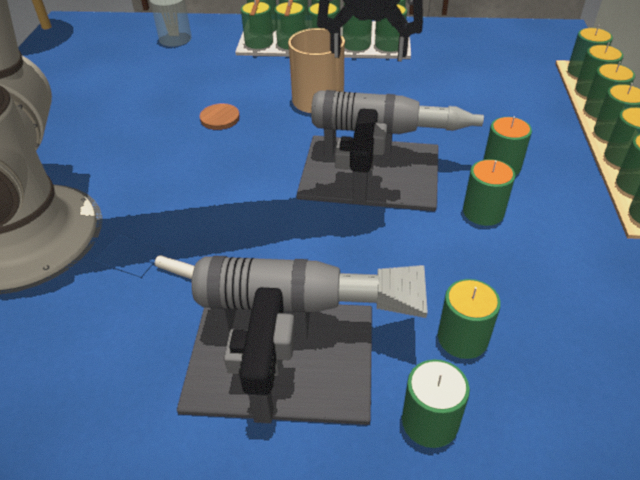

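The side view shows the gripper straddling the line above the round gun's grip, with the fingers around (335–415, 50). I'll lower it now.

Call:
{"method": "play_rows", "body": {
  "rows": [
    [[2,0.2,0],0,8.5],
    [[4,0.2,0],0,8.5],
    [[6,0.2,0],0,8.5],
    [[8,0.2,0],0,8.5],
    [[10,0.2,0],0,8.5],
    [[11,0.2,0],0,8.5],
    [[12,0.2,0],0,8.5],
    [[12.7,0.2,0],0,8.5],
    [[12.7,0.2,0],0,8.5],
    [[12.7,0.2,0],0,8.5],
    [[12.7,0.2,0],0,8.5]
  ]
}}

```text
time: 3.37
ee_pos: [0.5587, 0.1581, 0.1053]
tcp_rot: [20.9, 89.9, 16.5]
wrist_force: [-0.2, -0.7, 0.3]
opening: 0.0848
```

```bash
python3 -c "
from h import *
togo(1.5,0,104)
for n in('top','side'):
    p,d=bot.camera(n);cv2.imwrite(f'pics/{n}2.png',cv2.resize(p[60:220,280:480],(800,640))[:600] if n=='side' else p)"
```

```text
t 3.37 tool cm to go [ 0.13 -0.12 -0.06] tcp in gun mm [  2.1   1.2 105.3] yaw err z -0.04 tilt [ 1.3e-03  4.0e-04 -1.0e+00] F [-0.21 -0.67  0.28] open 0.0848
```

View pics/side2.png

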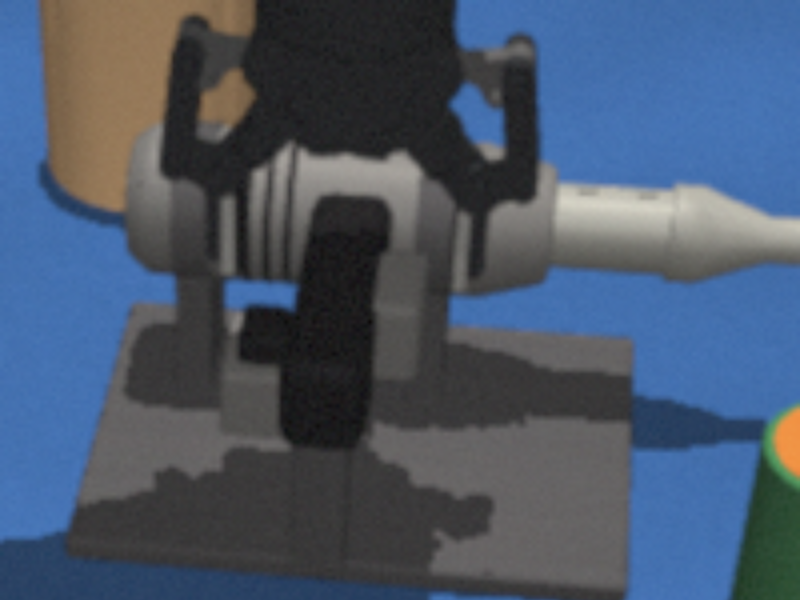

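The fingers straddle the grip in the side crop (pads at x≈212 and 478), and the tips are above the button. Now I'll close on the trigger.

Call:
{"method": "play_rows", "body": {
  "rows": [
    [[0.1,-0.1,0],0,6.5],
    [[0.1,-0.1,0],0,5.5],
    [[0.1,-0.1,0],0,5.0],
    [[0.1,-0.1,0],0,4.6],
    [[0.1,-0.1,0],0,4.3],
    [[0.1,-0.1,0],0,4.0],
    [[0.1,-0.1,0],0,3.8],
    [[0.1,-0.1,0],0,3.7],
    [[0.1,-0.1,0],0,3.7],
    [[0.1,-0.1,0],0,3.7],
    [[0.1,-0.1,0],0,3.7],
    [[0.1,-0.1,0],0,3.7]
  ]
}}

```text
time: 4.47
ee_pos: [0.5584, 0.157, 0.1034]
tcp_rot: [11.2, 90.0, 6.7]
wrist_force: [5.5, 0.9, 4.0]
opening: 0.0368
```

```bash
python3 -c "
from h import *
togo(1.5,0,94)
p,d=bot.camera('side');cv2.imwrite('pics/side3.png',cv2.resize(p[60:210,280:480],(800,600)))"
```

```text
t 4.47 tool cm to go [ 0.94 -0.02 -0.04] tcp in gun mm [  1.9   0.2 103.4] yaw err z -0.04 tilt [ 8.e-04  1.e-04 -1.e+00] F [5.48 0.94 4.  ] open 0.0368
```

View pics/side3.png

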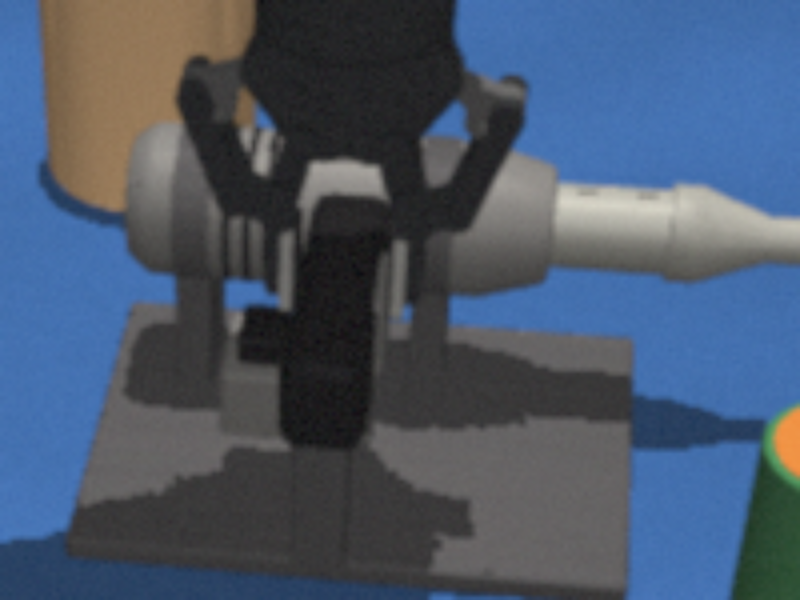

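The trigger is squeezed: the opening is 36.8 mm, the reaction is 5.5 N, and the button (about (265,335) in the crop) is still out. Now I'll lower onto the button.

Call:
{"method": "play_rows", "body": {
  "rows": [
    [[0.3,0,0],0,3.7],
    [[0.6,0,0],0,3.7],
    [[0.8,0,0],0,3.7],
    [[0.9,0,0],0,3.7],
    [[0.9,0,0],0,3.7],
    [[0.9,0,0],0,3.7]
  ]
}}

```text
time: 5.02
ee_pos: [0.5584, 0.1568, 0.0936]
tcp_rot: [-49.3, 90.0, -53.7]
wrist_force: [7.7, -0.3, 0.1]
opening: 0.037
```

Call:
{"method": "play_rows", "body": {
  "rows": [
    [[0.2,0,0],0,3.7],
    [[0.3,0,0],0,3.7],
    [[0.4,0,0],0,3.7],
    [[0.4,0,0],0,3.7],
    [[0.4,0,0],0,3.7]
  ]
}}

```text
time: 5.43
ee_pos: [0.5584, 0.1569, 0.09]
tcp_rot: [-9.3, 90.0, -13.7]
wrist_force: [6.0, -0.9, 3.3]
opening: 0.0371
```

Call:
{"method": "play_rows", "body": {
  "rows": [
    [[0.2,0,0],0,3.7],
    [[0.3,0,0],0,3.7],
    [[0.4,0,0],0,3.7],
    [[0.4,0,0],0,3.7],
    [[0.4,0,0],0,3.7]
  ]
}}

```text
time: 5.85
ee_pos: [0.5584, 0.1569, 0.0861]
tcp_rot: [-4.1, 90.0, -8.6]
wrist_force: [5.1, -0.4, 3.8]
opening: 0.0371
```

Contact with the button reads 3–4 N, as expected from its spring. I'll continue to its stop.

Call:
{"method": "play_rows", "body": {
  "rows": [
    [[0.1,0,0],0,3.7],
    [[0.2,0,0],0,3.7],
    [[0.2,0,0],0,3.7],
    [[0.2,0,0],0,3.7]
  ]
}}

```text
time: 6.18
ee_pos: [0.5584, 0.1569, 0.0842]
tcp_rot: [-2.9, 90.0, -7.4]
wrist_force: [5.9, -0.6, 5.1]
opening: 0.0372
```

Call:
{"method": "play_rows", "body": {
  "rows": [
    [[0.1,0,0],0,3.7],
    [[0.15,0,0],0,3.7],
    [[0.15,0,0],0,3.7],
    [[0.15,0,0],0,3.7]
  ]
}}

```text
time: 6.52
ee_pos: [0.5584, 0.1569, 0.0828]
tcp_rot: [2.1, 90.0, -2.3]
wrist_force: [5.3, -0.3, 5.5]
opening: 0.037
```

```bash
python3 -c "
from h import *
togo(1.5,0,83)
p,d=bot.camera('side');cv2.imwrite('pics/side4.png',cv2.resize(p[60:210,280:480],(800,600)))"
```

```text
t 6.52 tool cm to go [-0.02 -0.01 -0.04] tcp in gun mm [ 1.9  0.1 82.8] yaw err z -0.05 tilt [ 8.e-04 -0.e+00 -1.e+00] F [ 5.26 -0.34  5.46] open 0.037
```

View pics/side4.png

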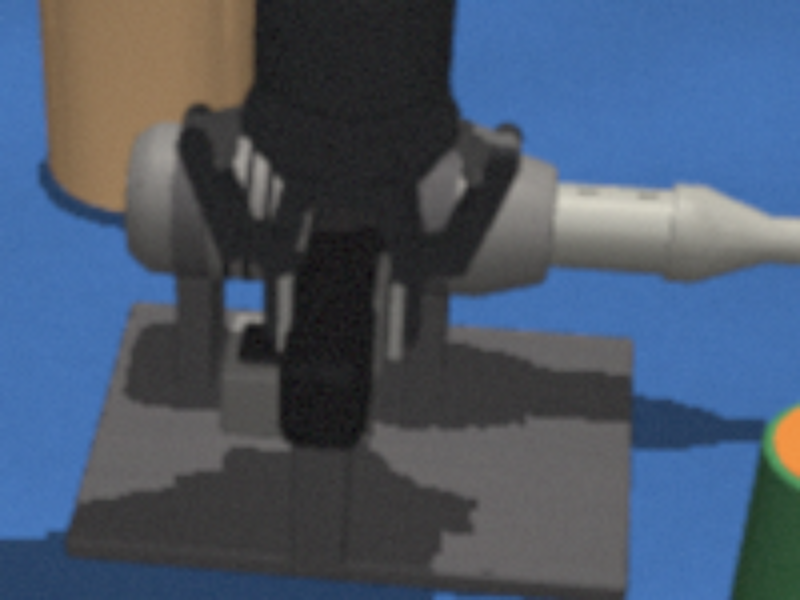

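The button now sits nearly flush with the ledge (crop (258,345)). I'll press slightly further to reach the stop.

Call:
{"method": "play_rows", "body": {
  "rows": [
    [[0.05,0,0],0,3.7],
    [[0.1,0,0],0,3.7],
    [[0.1,0,0],0,3.7],
    [[0.1,0,0],0,3.7]
  ]
}}

```text
time: 6.9
ee_pos: [0.5584, 0.1569, 0.0819]
tcp_rot: [1.2, 90.0, -3.2]
wrist_force: [5.0, 0.5, 6.8]
opening: 0.0372
```

Call:
{"method": "play_rows", "body": {
  "rows": [
    [[0.05,0,0],0,3.7],
    [[0.05,0,0],0,3.7],
    [[0.05,0,0],0,3.7]
  ]
}}

```text
time: 7.15
ee_pos: [0.5585, 0.1569, 0.0818]
tcp_rot: [10.4, 89.9, 6.0]
wrist_force: [4.2, -0.3, 8.8]
opening: 0.0372
```

Call:
{"method": "play_rows", "body": {
  "rows": [
    [[0.02,0,0],0,3.8],
    [[0.04,0,0],0,3.9],
    [[0.06,0,0],0,4.0],
    [[0.08,0,0],0,4.1],
    [[0.1,0,0],0,4.2],
    [[0.11,0,0],0,4.3],
    [[0.12,0,0],0,4.3],
    [[0.12,0,0],0,4.3]
  ]
}}

```text
time: 7.82
ee_pos: [0.56, 0.1569, 0.081]
tcp_rot: [5.9, 89.7, 1.5]
wrist_force: [12.1, -2.1, 7.3]
opening: 0.043
```

Call:
{"method": "play_rows", "body": {
  "rows": [
    [[0.02,0,0],0,4.4],
    [[0.03,0,0],0,4.5],
    [[0.05,0,0],0,4.6],
    [[0.06,0,0],0,4.7],
    [[0.08,0,0],0,4.8],
    [[0.09,0,0],0,4.9],
    [[0.1,0,0],0,4.9],
    [[0.1,0,0],0,4.9]
  ]
}}

```text
time: 8.48
ee_pos: [0.56, 0.157, 0.0801]
tcp_rot: [7.8, 89.7, 3.3]
wrist_force: [10.7, -1.1, 8.8]
opening: 0.0492
```

```bash
python3 -c "
from h import *
togo(1.5,0,83)
p,d=bot.camera('side');cv2.imwrite('pics/side5.png',cv2.resize(p[60:210,280:480],(800,600)))"
```

```text
t 8.48 tool cm to go [-0.29 -0.02 -0.19] tcp in gun mm [ 3.4  0.2 80.1] yaw err z -0.06 tilt [ 4.4e-03  3.0e-04 -1.0e+00] F [10.69 -1.08  8.83] open 0.0492
```

View pics/side5.png

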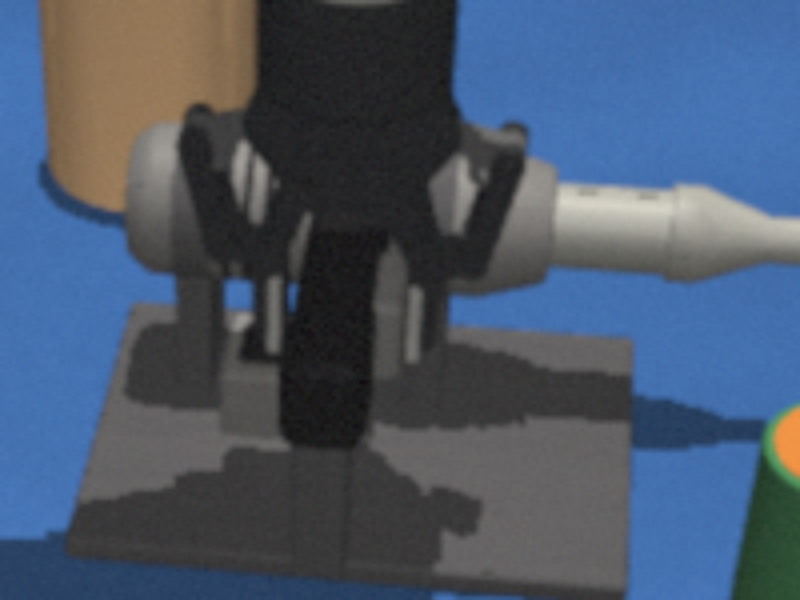

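The trigger has followed the front finger out to roughly 7 mm, and the button (crop (258,348)) is still pressed. I'll continue opening while holding it down.

Call:
{"method": "play_rows", "body": {
  "rows": [
    [[0.02,0,0],0,5.0],
    [[0.04,0,0],0,5.1],
    [[0.06,0,0],0,5.2],
    [[0.08,0,0],0,5.3],
    [[0.09,0,0],0,5.4],
    [[0.1,0,0],0,5.5],
    [[0.12,0,0],0,5.6],
    [[0.12,0,0],0,5.6],
    [[0.12,0,0],0,5.6]
  ]
}}

```text
time: 9.28
ee_pos: [0.5589, 0.1571, 0.0787]
tcp_rot: [16.1, 89.9, 11.6]
wrist_force: [6.1, -0.3, 8.8]
opening: 0.0557
```

```bash
python3 -c "
from h import *
togo(1.5,0,83)
p,d=bot.camera('side');cv2.imwrite('pics/side6.png',cv2.resize(p[60:210,280:480],(800,600)))"
```

```text
t 9.28 tool cm to go [-0.43 -0.03 -0.09] tcp in gun mm [ 2.4  0.3 78.7] yaw err z -0.05 tilt [ 2.2e-03  5.0e-04 -1.0e+00] F [ 6.12 -0.26  8.8 ] open 0.0557
```

View pics/side6.png

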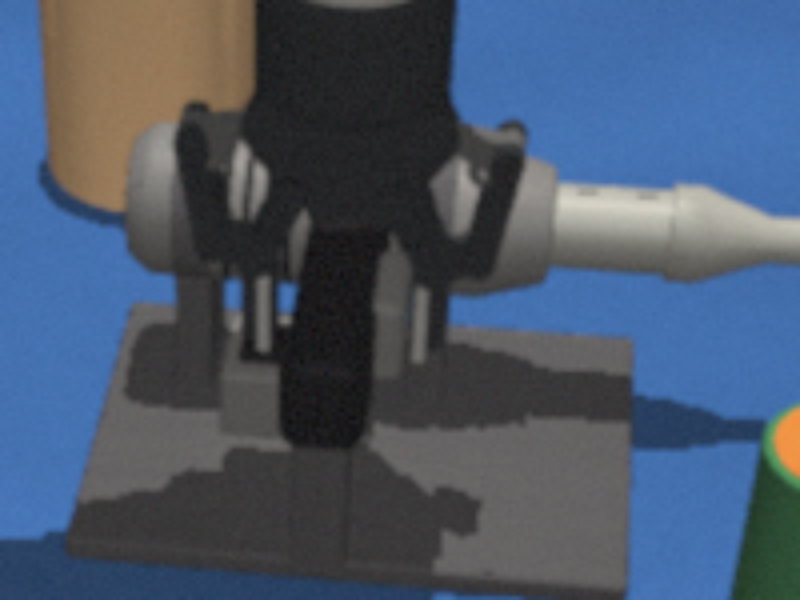

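The front finger has separated from the trigger: a gap shows at (408,310) and the trigger stays in. So it's on the lock. I'll lift off, opening slightly.

Call:
{"method": "play_rows", "body": {
  "rows": [
    [[-0.2,0,0.05],0,5.7],
    [[-0.5,0,0.05],0,5.9],
    [[-1,0,0.05],0,6.2],
    [[-2,0,0.05],0,6.5],
    [[-4,0,0],0,7],
    [[-6,0,0],0,8],
    [[-9,0,0],0,8.4],
    [[-12,0,0],0,8.4],
    [[-15,0,0],0,8.4],
    [[-16,0,0],0,8.4],
    [[-16,0,0],0,8.4],
    [[-16,0,0],0,8.4]
  ]
}}

```text
time: 10.33
ee_pos: [0.5582, 0.157, 0.2377]
tcp_rot: [44.4, 90.0, 40.0]
wrist_force: [0.7, 0.4, -0.5]
opening: 0.0838
```

Run:
```python
from h import *
togo(1.5,0,83)
p,d=bot.camera('side');cv2.imwrite('pics/side7.png',cv2.resize(p[60:210,280:480],(800,600)))
L=(cloud('side',d)-gun(.5565,.157,-4.4)[0])@gun(.5565,.157,-4.4)[1]*1000
c=p.astype(int).max(-1)
m=(c>80)&(abs(L[...,0]-27)<13)&(abs(L[...,1])<22)&(abs(L[...,2]-119)<4);print('trig x',np.percentile(L[m][:,0],[3,50,97]).round(1))
m=(abs(L[...,0]+31)<9)&(abs(L[...,1])<13)&(c<60)&(abs(L[...,2]-88)<10);print('button z',np.percentile(L[m][:,2],[10,50,90,97]).round(1))
```

```text
t 10.33 tool cm to go [15.47 -0.02 -0.02] tcp in gun mm [1.700e+00 2.000e-01 2.377e+02] yaw err z -0.04 tilt [ 0.  0. -1.] F [ 0.67  0.43 -0.45] open 0.0838
trig x [17.2 22.2 27.9]
button z [80.4 82.2 83.3 83.9]
```

View pics/side7.png

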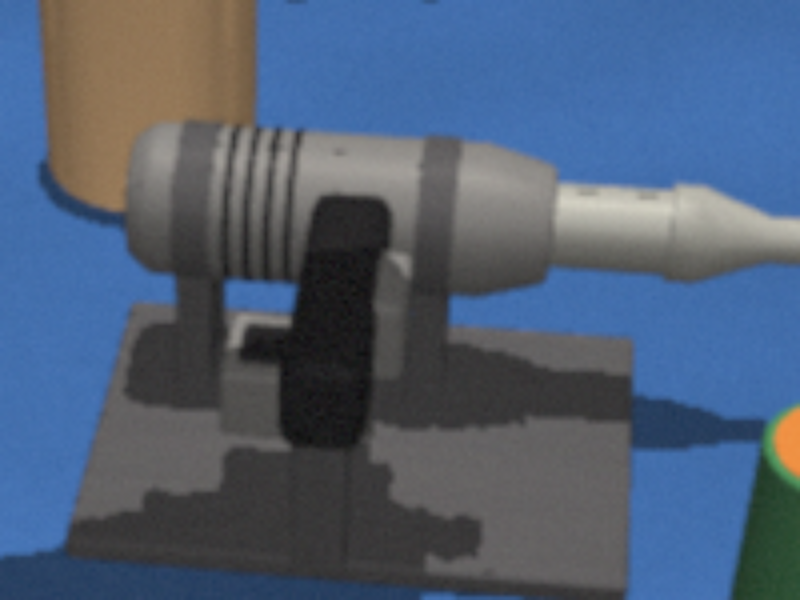

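The trigger's front is at x≈28 mm (34 before) and the button top is at about 84 mm (92–93 before). Both have stayed put with the arm clear, so I'll hand it in.

```bash
python3 -c "
from h import *
print(bot.job_done())"
```

```text
the job is handed in; nothing more can be done
None
```

The round-nozzle gun is locked on, and I handed the job in at about 10.4 s of the 35 s allowed. No verdict is reported, so this rests on my own checks.

**What I did:** I squeezed the round-nozzle gun's trigger to a 37 mm opening with the lock button still out. I then lowered the rear fingertip until the button reached its stop. Holding it down, I eased the fingers open until the front one came off the trigger, then lifted clear.

**Last checks:**
- **Trigger:** in the side camera its front edge had moved in by about 6.4 mm from its rest position (lock is 6.5 mm).
- **Button:** its top read about 84 mm, against 86 mm expected when caught. The 2 mm gap is about the size of the calibration error, and the button is clearly in.
- **Arm:** the gripper is about 115 mm above the grip, with wrist forces under 1 N.
- **Flat-nozzle gun:** I only passed over it, about 0.1 m above its top.

**Anomaly:** while easing the trigger out, the tool was pushed about 1.5 mm sideways with up to 12 N. I put this down to fingertip friction on the button, and it cleared as the fingers opened.

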